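Set the pivot pin and hold the weighted press arm over the phone-curing jig

ROBOT

A 7-joint arm with a two-finger parallel gripper is mounted at the origin on the work surface. World frame = base frame: x ahead of the robot, y to its left, z up, the work surface at z = 0. Lengths are in m, angles in degrees, forces in N, time in s.
With the tool pointing down it reaches from about 0.425 to 1.025 m from the base axis. Payload 9.4 kg.
Tool frame: the origin (TCP) lies midway between the tips of the shut fingers; the grasp point (between the pads) lies 19 mm behind it; z points along the fingers, y is the line along which they close (so a half turn about z gives the same grasp; the last joint's range is limited). The gripper opens to 85 mm and grips with 20 to 120 N. Pads are 22 mm wide; open, the fingers measure 114 mm over their backs; the gripper's body (76 mm by 85 mm) begins 54 mm behind the grasp point. The pads swing forward as they close: fully open they stand 13 mm farther back than shut.
Start: joints at [62.011, 34.337, -0.143, 91.639, 0.103, 54.024, -4.572], TCP at [0.29, -0.664, 0.231] pointing down, gripper open.
Joint ranges: [-147.43, 147.43], [-19.82, 112.94], [-74.19, 73.91], [6.32, 146.72], [-59.91, 239.91], [6.04, 106.73], [-150.56, 150.56]. Speed limits (degrees/s): [127.2, 127.2, 172.46, 172.46, 180, 180, 180].

INTERFACE

Orientations are given as a 3x3 rotation matrix whose columns are the frame's x, y, z axes.
In Python, from rig import * gives the robot as it stands.
- The arm moves only by the tool jog_arm, never from a script. Its argument "steps" is a list that holds one entry, the list of rows, each a list of 5 numbers: the closure in counts, from 0 (fully open) to 255 (shut), then the shift along the world's x, y, z in m, then the turn about the world's z in rad. A call has exactly 8 rows; each row shifts and turns the commanded pose from where the row before left it; what a row does not reach is not made up. A row lasts 1/8 s, in which the tool goes at most 62.5 mm and 10.7 degrees, less where a joint would pass 70% of its speed; a pose out of reach is approached as far as the arm can. A call with a gripper value outside its range is refused whole. The fingers move at their own pace and stop on an object; the grip force is fixed at half the most. Time passes only in rows, so rows that do not move let the fingers close, or fill a call up. It gives the time, the measured TCP pose, the force, the opening and the grip force at its end, in the units of the state.
- read_state(): the state, without advancing time (a new reading comes with each control period).
- grab_frame(name): name is "scene" or "top" or "wrist"; returns the picture (384x512x3 uint8, red, green, blue); there is no depth.
- calibration(name): a dict with "mtx" (3x3 intrinsics, pixels), "R" (3x3) and "t" (3): a world point X has camera coordinates R X + t. Camera axes: x right, y down, z forward; pixel columns grow to the right and rows downward; lengths in m; the calibration is good to about 2 mm. A picture is of the moment at which its call begins: read the wrist's pose just before it. calibration takes no time and is no camera call; for the wrist camera it gives the pose at the moment of the call.
- finish_job(): hands the job in; it is judged then, once.
The state is a dict: "time_s": time; "q": joint angles; "joint_velocities": joint speeds; "joint_torque": joint torques, N m; "ee_pos": TCP position; "ee_rot": TCP orientation; "ft_force": force on the tool from outside, world axes, zero at the start; "moment": the same for the moment, N m; "width": opening from 0.0 (shut) to 1.0 (fully open); "grip_force": force on a finger pad.
Only numpy, scipy, OpenCV 4.12 (cv2) and the standard library are available. Lean on these libraries where they do the work, as an engineer would, in place of code of your own. Each camera call takes 0.05 s, during which the arm holds its last target. There are 200 camera calls.

TASK

Take the brass pivot pin out of its yellow stand, push it fully home in the blue socket of the curing jig and let go of it. Then grip the red press arm at its balance point, lift it and hold it level and still a few centimetres clear above the pin, its eye straight over the pin and its steel weight over the white spot on the jig's phone, without letting the arm touch the jig or the pin; the program finishes while still holding it there. Leave everything else on the bench where it is.

Things in the scene. Friction and masses are not known exactly. Their poses are not given: they have to be found in the camera images.
- jig: Phone-curing jig, fixed, 265 x 90 mm: blue socket block (50 x 50 mm, top 38 mm above the bench) at one end of an aluminium plate, a grey nest with a black, green-backed phone (140 x 68 mm, top 38 mm above the bench) at the other; nothing is higher than 39 mm. Origin: on the bench under its long axis, 105 mm from the socket. x axis: from the socket to the phone; z up.
- jig_socket (a point): Mouth of the socket: centre of the upright round hole in the blue block, at the block's top face, 38 mm above the bench. Hole 11.5 mm in diameter with a 2 mm chamfer, deep enough for the whole pin shank. Lies at (-105, 0, 38) mm in the jig's frame.
- jig_phone (a point): White round spot, 24 mm across, at the middle of the top face of the phone in the jig, 160 mm from the socket, at (55, 0, 38) mm in the jig's frame.
- pin_stand: Yellow block 55 x 55 x 34 mm, fixed to the bench, whose central hole (11.5 mm) holds the pin upright at the start. Origin: centre of its underside.
- pin: Loose brass stepped pin, 70 g, 66 mm long, upright in the yellow stand: shank 10 mm in diameter, 30 mm long, foot chamfered 2 mm; above it a body 16 mm in diameter, 36 mm long, where to grip it. Origin: centre of the foot; z axis towards the thick end. At the start the shoulder rests on the stand's top; fully home in the jig it rests on the blue block's top.
- pin_shoulder (a point): Centre of the pin's shoulder, where the shank meets the thick part, 30 mm above the pin's origin.
- press_arm: Loose press arm, 0.35 to 0.6 kg, lying flat: red aluminium bar 18 mm wide, spanning 8 to 28 mm above its underside, with a red eye (ring, 40 mm outside, 24 mm inside, 30 mm tall) at one end and a far heavier steel weight (upright cylinder, 36 mm across, 34 mm tall) at the other. Origin: midway between eye and weight, at the underside. x axis: from the eye to the weight; z up.
- press_eye (a point): Centre of the eye at the underside of the arm, at (-80, 0, 0) mm in the arm's frame.
- press_weight (a point): Centre of the steel weight at the underside of the arm, at (80, 0, 0) mm in the arm's frame.
- press_balance (a point): Balance point (centre of mass) of the arm, inside the bar: 48 mm from the centre of the steel weight towards the eye, at (32, 0, 17) mm in the arm's frame.
- phone: Bystander: loose black phone 148 x 72 x 9 mm with a pink note. Origin: centre of its underside.
- earbud_case: Bystander: loose black earbud case 62 x 52 x 24 mm. Origin: centre of its underside.
- flux_jar: Bystander: small amber jar with black cap, 44 mm across, 45 mm tall. Origin: centre of its underside.
- phone_board: Bystander: loose green circuit board 70 x 32 x 4 mm. Origin: centre of its underside.
- tape_roll: Bystander: loose red tape roll, 90 mm across, 20 mm tall. Origin: centre of its underside.
- screwdriver: Bystander: red screwdriver 170 mm long lying on the bench.
- parts_tray: Bystander: white parts tray 80 x 120 x 25 mm. Origin: centre of its underside.

How it is judged:
By the outcome, as a careful person would: the job done as asked, in the order asked, and still so for the second after the job is handed in, while the arm keeps its last pose, push and grip.
It also fails if it takes over 67 s, if anything falls off the work surface, if the arm or the gripper's body presses on something with over 40 N, if the wrist force passes 120 N, or if a joint passes its speed limit or range.

## Working session

There is one attempt and no reset: what is moved stays moved. The work goes in short steps, Python scripts to look and compute and a tool call to move; the robot and the scene stay as the last step left them, time stands still between calls to the robot, and variables do not carry over. Pictures are saved under pics/ and viewed, at most 10 in all, crops included, and the job is handed in when it is done.

Besides the shell and the picture viewer there is one more tool, called after ">>>" as name(argument=value, ...), one argument or row to a line, values as JSON. jog_arm: Moves the arm, as the interface text tells. Its arguments: {"type":"object","properties":{"steps":{"type":"array"}},"required":["steps"]}

```bash
mkdir -p pics
cat > h.py <<'E'
from rig import *
import numpy as np, cv2
def ray(name,u,v,z,c=None):
    c=c or calibration(name); R=np.array(c["R"]);t=np.array(c["t"]);K=np.array(c["mtx"])
    d=R.T@np.linalg.solve(K,[u,v,1]); o=-R.T@t
    return o+d*(z-o[2])/d[2]
def proj(name,X,c=None):
    c=c or calibration(name); p=np.array(c["mtx"])@(np.array(c["R"])@np.array(X)+np.array(c["t"])); return p[:2]/p[2]
def snap(name,f,s=1.5):
    im=grab_frame(name); cv2.imwrite(f,cv2.resize(im[:,:,::-1],None,fx=s,fy=s,interpolation=cv2.INTER_CUBIC)); np.save(f[:-4],im); return im
E
python3 - <<'E'
from h import *
snap("top","pics/top.png"); snap("scene","pics/scene.png")
s=read_state();print(s)
E
```

```text
{'time_s': 0.1, 'q': array([62.00994651, 34.37980489, -0.14491013, 91.67534194,  0.10461588,
       54.02394397, -4.57163934]), 'joint_velocities': array([-0.06847481,  0.03722023, -0.06706254, -0.11629946,  0.01016168,
       -0.13463937, -0.06143364]), 'joint_torque': array([ 5.03545059e-03, -7.78001118e+01,  1.56990565e+00, -2.58627892e+01,
        1.26706419e-02,  5.49215081e-03, -3.18514469e-05]), 'ee_pos': array([ 0.29001077, -0.66402063,  0.23051141]), 'ee_rot': array([[ 9.16365599e-01,  4.00341864e-01, -6.92947487e-04],
       [ 4.00342432e-01, -9.16364837e-01,  1.19224904e-03],
       [-1.57685507e-04, -1.36995229e-03, -9.99999049e-01]]), 'ft_force': array([ 0.36814265, -0.42877704,  0.29654521]), 'moment': array([ 0.05538549, -0.02058689,  0.03747005]), 'grip_force': 0.0, 'width': 1.0009542441737294}
```

View pics/top.png

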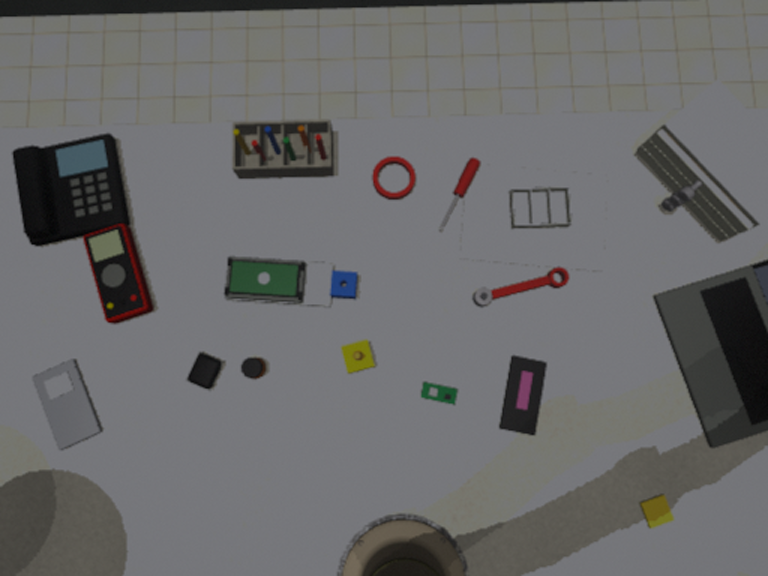

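View pics/scene.png

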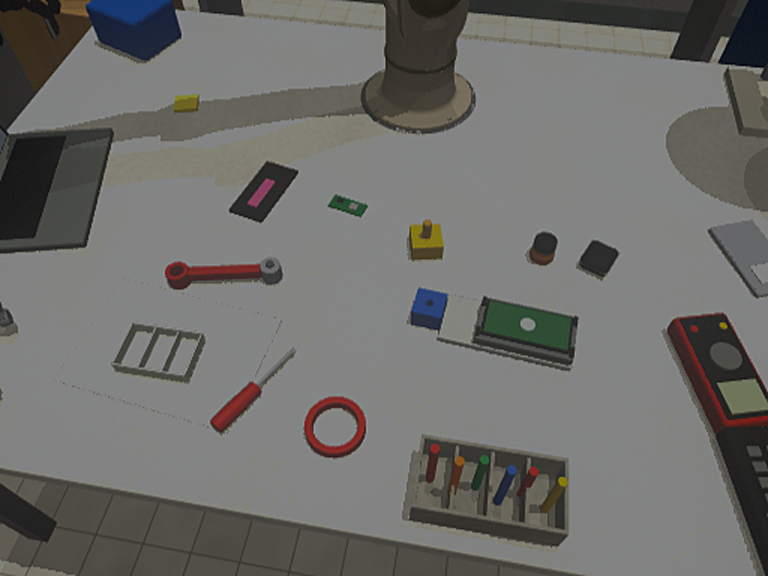

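The top view shows the pin and stand at about (359,356), the blue socket at (344,284), the white spot at (264,279), the eye at (558,277) and the weight at (483,296). The scene view shows the same layout, and the arm's ends are clear of their neighbours.

Run:
```python
from h import *
P={"pin":((360,355),(427,222),.070),"socket":((344,284),(430,302),.038),"spot":((264,279),(528,324),.038),"eye":((558,277),(177,269),.030),"weight":((483,296),(270,263),.034)}
W={}
for k,(a,b,z) in P.items():
    A=ray("top",a[0]/1.5,a[1]/1.5,z);B=ray("scene",b[0]/1.5,b[1]/1.5,z);W[k]=A;print(k,A.round(4),B.round(4))
print(np.linalg.norm(W["socket"]-W["spot"]),np.linalg.norm(W["eye"]-W["weight"]))
c=calibration("wrist");s=read_state()
print(-np.array(c["R"]).T@c["t"]-s["ee_pos"], np.array(c["R"]).T, c["mtx"])
for n in("socket","eye"):
    d=W["spot" if n=="socket" else "weight"]-W[n];print(n,np.degrees(np.arctan2(d[1],d[0])))
```

```text
pin [0.4351 0.0682 0.07  ] [0.4379 0.0755 0.07  ]
socket [0.5791 0.098  0.038 ] [0.5821 0.1017 0.038 ]
spot [0.5938 0.2582 0.038 ] [0.5973 0.2609 0.038 ]
eye [ 0.5823 -0.3344  0.03  ] [ 0.5834 -0.3344  0.03  ]
weight [ 0.5474 -0.1801  0.034 ] [ 0.5459 -0.1798  0.034 ]
0.1609393408310014 0.15829602755622102
[0.07545009 0.03292434 0.1422988 ] [[ 0.40032309 -0.86789518 -0.29410776]
 [-0.91637294 -0.37964784 -0.12699671]
 [-0.00143754  0.32035211 -0.94729745]] [[289.65428133   0.         255.38075063]
 [  0.         289.65428133 188.64625259]
 [  0.           0.           1.        ]]
socket 84.74289149394315
eye 102.75335666403475
```

>>> jog_arm(
  steps=[
    [[0,0.028,0.055,0,0.155],[0,0.028,0.055,0,0.155],[0,0.028,0.055,0,0.155],[0,0.028,0.055,0,0.155],[0,0.028,0.055,0,0.155],[0,0.028,0.055,0,0.155],[0,0.028,0.055,0,0.155],[0,0.028,0.055,0,0.155]],
  ],
)

```text
time_s: 1.1
ee_pos: [0.5147, -0.2226, 0.2312]
ee_rot: [[-0.086, 0.996, -0.0], [0.996, 0.086, -0.0], [-0.0, -0.0, -1.0]]
ft_force: [0.1, -1.0, -0.3]
width: 1.0
grip_force: 0.0
```

>>> jog_arm(
  steps=[
    [[0,-0.015,0.059,0,0],[0,-0.015,0.059,0,0],[0,-0.016,0.059,0,0],[0,-0.016,0.059,-0.01,0],[0,-0.016,0.059,-0.01,0],[0,0,0,-0.01,0],[0,0,0,0,0],[0,0,0,0,0]],
  ],
)

```text
time_s: 2.1
ee_pos: [0.4365, 0.0693, 0.2013]
ee_rot: [[-0.079, 0.997, -0.0], [0.997, 0.079, -0.0], [-0.0, -0.0, -1.0]]
ft_force: [0.0, -0.8, -0.2]
width: 0.995
grip_force: 0.0
```

Run:
```python
from h import *
s=read_state();print(s["ee_pos"],s["ee_rot"].round(3),s["q"])
c=calibration("wrist");snap("wrist","pics/w1.png");print(proj("wrist",[.436,.072,.07],c)*1.5)
import pickle;pickle.dump(c,open("c1.pkl","wb"))
```

```text
[0.43652324 0.06932591 0.20130213] [[-0.079  0.997 -0.   ]
 [ 0.997  0.079 -0.   ]
 [-0.    -0.    -1.   ]] [  3.28303311  19.40845677 -25.24953092 128.11621768  14.31214554
  35.07652341 -27.98012959]
[382.92922997 264.60679885]
```

View pics/w1.png

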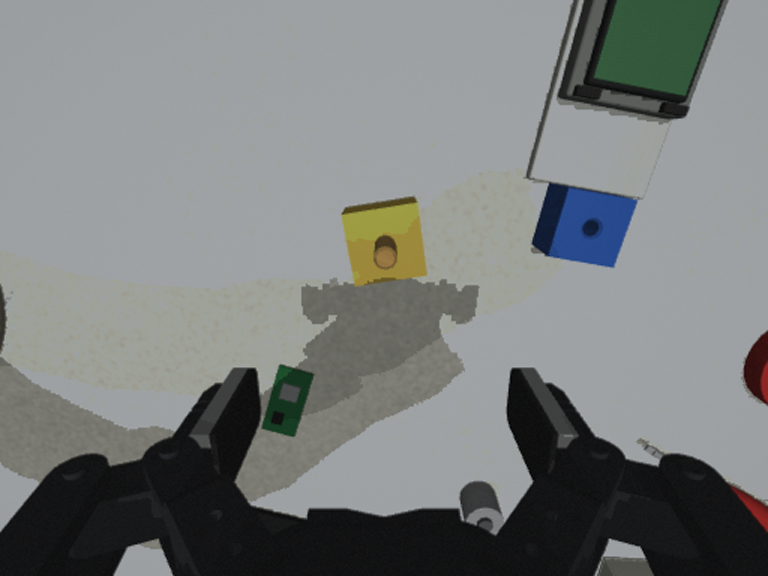

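The wrist view shows the pin top at about (386,258) and the socket mouth at about (592,228).

Run:
```python
from h import *;import pickle
c=pickle.load(open("c1.pkl","rb"))
for u,v,z in((386,258,.07),(592,227,.038),(343,211,.034),(416,198,.034),(427,275,.034),(354,286,.034)):print(ray("wrist",u/1.5,v/1.5,z,c).round(4))
```

```text
[0.4376 0.0766 0.07  ]
[0.5828 0.1022 0.038 ]
[0.4053 0.0989 0.034 ]
[0.4562 0.1121 0.034 ]
[0.4703 0.056  0.034 ]
[0.4164 0.0431 0.034 ]
```

>>> jog_arm(
  steps=[
    [[0,0.001,0.007,-0.02,0],[0,0,0,-0.04,0],[0,0,0,-0.04,0],[0,0,0,-0.04,0],[0,0,0,-0.02,0],[0,0,0,0,0],[0,0,0,0,0],[255,0,0,0,0]],
  ],
)

```text
time_s: 3.15
ee_pos: [0.4379, 0.0773, 0.0423]
ee_rot: [[-0.08, 0.997, 0.002], [0.997, 0.08, 0.001], [0.0, 0.002, -1.0]]
ft_force: [0.4, -0.5, -0.2]
width: 0.816
grip_force: 0.0
```

>>> jog_arm(
  steps=[
    [[255,0,0,0,0],[255,0,0,0,0],[255,0,0,0,0],[255,0,0,0,0],[255,0,0,0,0],[255,0,0,0,0],[255,0,0,0,0],[255,0,0,0,0]],
  ],
)

```text
time_s: 4.15
ee_pos: [0.4373, 0.0776, 0.0416]
ee_rot: [[-0.081, 0.997, 0.001], [0.997, 0.081, -0.0], [-0.0, 0.001, -1.0]]
ft_force: [-0.6, -0.9, 6.4]
width: 0.162
grip_force: 58.4
```

>>> jog_arm(
  steps=[
    [[255,0,0,0.01,0],[255,0,0,0.025,0],[255,0,0,0.025,0],[255,0,0,0.015,0],[255,0.035,0.005,0,0],[255,0.04,0.007,0,0],[255,0.04,0.007,0,0],[255,0.03,0.005,0,0]],
  ],
)

```text
time_s: 5.15
ee_pos: [0.5836, 0.1017, 0.1169]
ee_rot: [[-0.081, 0.997, 0.0], [0.997, 0.081, 0.0], [0.0, 0.0, -1.0]]
ft_force: [0.2, 0.2, -0.8]
width: 0.17
grip_force: 58.6
```

>>> jog_arm(
  steps=[
    [[255,0,0,-0.015,0],[255,0,0,-0.01,0],[255,0,0,0,0],[255,0,0,0,0],[255,0,0,0,0],[255,0,0,0,0],[255,0,0,0,0],[255,0,0,0,0]],
  ],
)

```text
time_s: 6.15
ee_pos: [0.5822, 0.1016, 0.0913]
ee_rot: [[-0.081, 0.997, 0.0], [0.997, 0.081, -0.0], [-0.0, 0.0, -1.0]]
ft_force: [0.3, 0.3, -0.4]
width: 0.168
grip_force: 58.6
```

Run:
```python
from h import *;import pickle
s=read_state();print(s["ee_pos"],s["ft_force"])
c=calibration("wrist");im=grab_frame("wrist")
pickle.dump(c,open("c2.pkl","wb"))
a=im[100:290,140:380,::-1];w=cv2.resize(a,None,fx=3,fy=3,interpolation=cv2.INTER_CUBIC);cv2.imwrite("pics/w2.png",w)
print((proj("wrist",[.5825,.102,.038],c)-[140,100])*3)
sc=grab_frame("scene");p=proj("scene",[.5825,.102,.05]);print(p)
x,y=p.astype(int);cv2.imwrite("pics/s2.png",cv2.resize(sc[y-50:y+30,x-50:x+50,::-1],None,fx=7,fy=7,interpolation=cv2.INTER_CUBIC))
```

```text
[0.58219618 0.10159642 0.09134638] [ 0.25515333  0.27957639 -0.38686669]
[348.3214387  328.30914604]
[287.08153225 198.66204833]
```

View pics/w2.png

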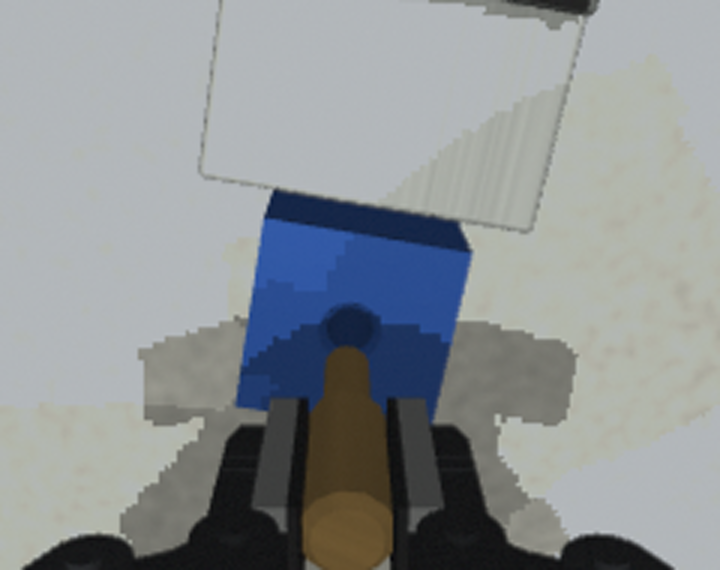

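View pics/s2.png

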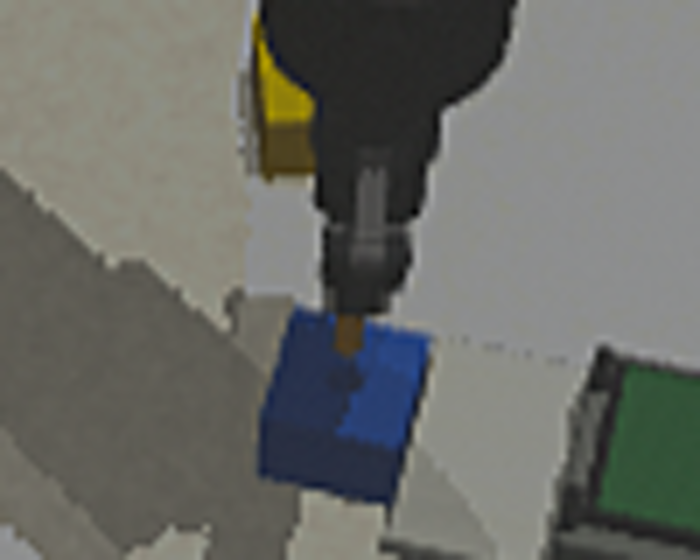

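The wrist crop shows the socket mouth at about (350,328) and the shank's far edge at (347,346), about 45 px wide. In the scene crop the pin is just above and behind the mouth, and its stand is empty.

Run:
```python
from h import *;import pickle
c=pickle.load(open("c2.pkl","rb"))
f=lambda u,v:(u/3+140,v/3+100)
print("hole",ray("wrist",*f(350,328),.038,c))
print("pin top",ray("wrist",*f(347,533),.0537+.066,c))
zf=.0537
print("foot far edge",ray("wrist",*f(347,346),zf,c), ray("wrist",*f(347,346),zf+.002,c))
print("shank sides",ray("wrist",*f(325,375),zf+.005,c), ray("wrist",*f(369,375),zf+.005,c))
```

```text
hole [0.58290091 0.10211423 0.038     ]
pin top [0.58205898 0.10207983 0.1197    ]
foot far edge [0.58197267 0.10424371 0.0537    ] [0.58189777 0.10512914 0.0557    ]
shank sides [0.57748744 0.09907132 0.0587    ] [0.58722331 0.09985978 0.0587    ]
```

>>> jog_arm(
  steps=[
    [[255,0.0007,0.0012,-0.004,0],[255,0,0,-0.005,0],[255,0,0,-0.004,0],[255,0,0,-0.003,0],[255,0,0,-0.003,0],[255,0,0,-0.003,0],[255,0,0,-0.003,0],[255,0,0,0,0]],
  ],
)

```text
time_s: 7.25
ee_pos: [0.5828, 0.1028, 0.066]
ee_rot: [[-0.081, 0.997, -0.0], [0.997, 0.081, -0.0], [-0.0, -0.0, -1.0]]
ft_force: [-0.4, 0.2, 0.1]
width: 0.17
grip_force: 58.6
```

Entered freely. Continuing home.

>>> jog_arm(
  steps=[
    [[255,0,0,-0.004,0],[255,0,0,-0.004,0],[255,0,0,-0.004,0],[255,0,0,-0.003,0],[255,0,0,-0.003,0],[255,0,0,-0.002,0],[255,0,0,-0.001,0],[255,0,0,0,0]],
  ],
)

```text
time_s: 8.25
ee_pos: [0.5829, 0.1028, 0.0457]
ee_rot: [[-0.081, 0.997, 0.0], [0.997, 0.081, -0.0], [-0.0, 0.0, -1.0]]
ft_force: [-1.0, -0.5, 5.2]
width: 0.169
grip_force: 59.3
```

>>> jog_arm(
  steps=[
    [[255,0,0,-0.0005,0],[255,0,0,-0.0005,0],[255,0,0,0,0],[255,0,0,0,0],[255,0,0,0,0],[255,0,0,0,0],[255,0,0,0,0],[255,0,0,0,0]],
  ],
)

```text
time_s: 9.25
ee_pos: [0.5829, 0.1028, 0.0456]
ee_rot: [[-0.081, 0.997, 0.001], [0.997, 0.081, -0.0], [-0.001, 0.001, -1.0]]
ft_force: [-3.7, -1.8, 15.7]
width: 0.165
grip_force: 60.5
```

>>> jog_arm(
  steps=[
    [[255,0,0,0.001,0],[0,0,0,0,0],[0,0,0,0,0],[0,0,0,0,0],[0,0,0,0,0],[0,0,0,0,0],[0,0,0,0.01,0],[0,0,0,0.03,0]],
  ],
)

```text
time_s: 10.25
ee_pos: [0.5821, 0.1027, 0.0851]
ee_rot: [[-0.081, 0.997, -0.002], [0.997, 0.081, -0.001], [-0.0, -0.002, -1.0]]
ft_force: [0.2, -0.4, 0.2]
width: 1.0
grip_force: 0.0
```

>>> jog_arm(
  steps=[
    [[0,0,0,0.05,0],[0,0,0,0.05,0],[0,-0.004,-0.055,0.014,0.02],[0,-0.004,-0.055,0,0.02],[0,-0.004,-0.055,0,0.025],[0,-0.004,-0.055,0,0.025],[0,-0.004,-0.055,0,0.025],[0,-0.005,-0.055,0,0.025]],
  ],
)

```text
time_s: 11.25
ee_pos: [0.5576, -0.2289, 0.2001]
ee_rot: [[-0.22, 0.975, 0.001], [0.975, 0.22, -0.0], [-0.0, 0.001, -1.0]]
ft_force: [1.5, 0.2, 0.5]
width: 1.001
grip_force: 0.0
```

>>> jog_arm(
  steps=[
    [[0,0,0,0,0],[0,0,0,0,0],[0,0,0,0,0],[0,0,0,0,0],[0,0,0,0,0],[0,0,0,0,0],[0,0,0,0,0],[0,0,0,0,0]],
  ],
)

```text
time_s: 12.25
ee_pos: [0.5578, -0.2272, 0.1992]
ee_rot: [[-0.219, 0.976, -0.0], [0.976, 0.219, -0.0], [-0.0, -0.0, -1.0]]
ft_force: [-0.7, 0.0, 0.4]
width: 0.996
grip_force: 0.0
```

Run:
```python
from h import *;import pickle
s=read_state();print(s["ee_pos"],s["ee_rot"].round(3))
c=calibration("wrist");snap("wrist","pics/w3.png")
pickle.dump(c,open("c3.pkl","wb"))
for X in([.5828,-.3344,.03],[.547,-.18,.034]):print(proj("wrist",X,c)*1.5)
snap("top","pics/top3.png");sc=grab_frame("scene");x,y=proj("scene",[.5825,.102,.05]).astype(int);cv2.imwrite("pics/s3.png",cv2.resize(sc[y-40:y+40,x-50:x+50,::-1],None,fx=5,fy=5,interpolation=cv2.INTER_CUBIC))
```

```text
[ 0.55784954 -0.2272179   0.19923739] [[-0.219  0.976 -0.   ]
 [ 0.976  0.219 -0.   ]
 [-0.    -0.    -1.   ]]
[384.27638868 383.63071376]
[382.938795   187.87980735]
```

View pics/w3.png

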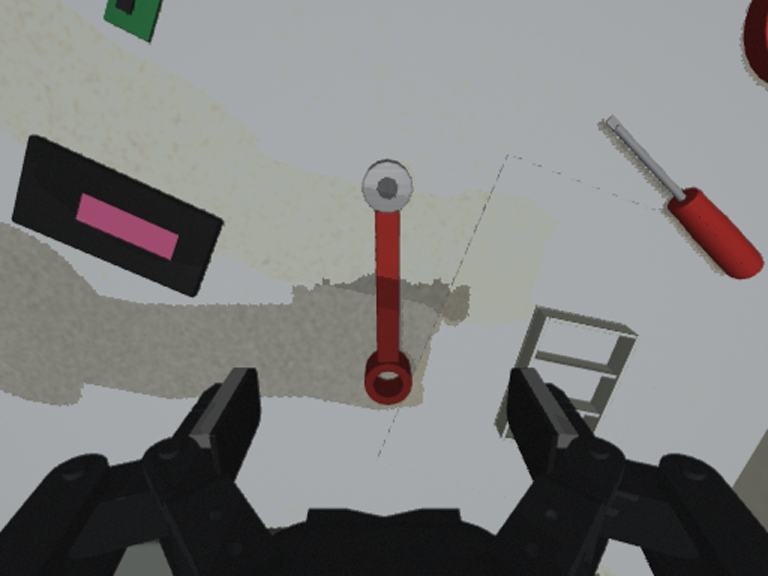

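View pics/s3.png

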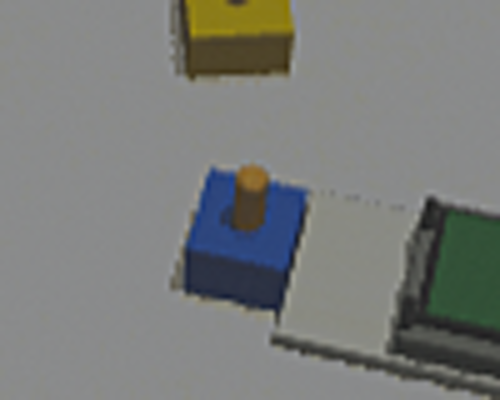

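The wrist view shows the arm with its weight centre at (387,187) and eye centre at (388,381), and the bar upright in the image. The scene crop shows the pin upright and fully seated in the blue block.

Run:
```python
from h import *;import pickle
c=pickle.load(open("c3.pkl","rb"))
w=ray("wrist",387/1.5,187/1.5,.034,c);e=ray("wrist",388/1.5,380/1.5,.03,c)
d=(w-e)[:2];L=np.linalg.norm(d);u=d/L;b=w[:2]-.048*u
bars=[(ray("wrist",376/1.5,v/1.5,.028,c)+ray("wrist",400/1.5,v/1.5,.028,c))/2 for v in(230,340)]
print(w,e,L,np.degrees(np.arctan2(*d[::-1])),b,bars)
s=read_state();print(b-s["ee_pos"][:2],np.degrees(np.arctan2(s["ee_rot"][1,0],s["ee_rot"][0,0])))
# jig from top/scene: spot
im=grab_frame("top")
x,y=proj("top",[.595,.26,.038]).astype(int);g=im[y-12:y+13,x-12:x+13].astype(int);m=(g.min(2)>130)
yy,xx=np.nonzero(m);print(m.sum(),ray("top",x-12+xx.mean(),y-12+yy.mean(),.038))
im=grab_frame("scene")
x,y=proj("scene",[.595,.26,.038]).astype(int);g=im[y-8:y+9,x-12:x+13].astype(int);m=(g.min(2)>130)
yy,xx=np.nonzero(m);print(m.sum(),ray("scene",x-12+xx.mean(),y-8+yy.mean(),.038))
```

```text
[ 0.54962359 -0.17879432  0.034     ] [ 0.58502577 -0.33040978  0.03      ] 0.15569380508465538 103.14306954592618 [ 0.56053799 -0.22553698] [array([ 0.55739743, -0.20939682,  0.028     ]), array([ 0.57720517, -0.29608398,  0.028     ])]
[0.00266716 0.0017429 ] 102.65960459919907
0 [nan nan nan]
59 [0.59615469 0.25950265 0.038     ]<stdin>:11: RuntimeWarning: Mean of empty slice.
  ret = ret.dtype.type(ret / rcount)
```

>>> jog_arm(
  steps=[
    [[0,0.002,0.002,-0.04,0.008],[0,0,0,-0.045,0],[0,0,0,-0.045,0],[0,0,0,-0.035,0],[0,0,0,-0.015,0],[0,0,0,-0.01,0],[0,0,0,-0.004,0],[0,0,0,0,0]],
  ],
)

```text
time_s: 13.5
ee_pos: [0.5603, -0.2254, 0.0059]
ee_rot: [[-0.227, 0.974, 0.001], [0.974, 0.227, -0.0], [-0.001, 0.001, -1.0]]
ft_force: [0.4, -0.1, 0.5]
width: 1.002
grip_force: 0.0
```

>>> jog_arm(
  steps=[
    [[120,0,0,0,0],[140,0,0,0,0],[255,0,0,0,0],[255,0,0,0,0],[255,0,0,0,0],[255,0,0,0,0],[255,0,0,0,0],[255,0,0,0,0]],
  ],
)

```text
time_s: 14.5
ee_pos: [0.5601, -0.2252, 0.0057]
ee_rot: [[-0.227, 0.974, 0.001], [0.974, 0.227, -0.0], [-0.0, 0.001, -1.0]]
ft_force: [0.2, 0.7, 6.0]
width: 0.195
grip_force: 59.4
```

>>> jog_arm(
  steps=[
    [[255,0,0,0.005,0],[255,0,0,0.01,0],[255,0,0,0.02,0],[255,0,0,0.025,0],[255,0,0,0.025,0],[255,0,0,0.02,0],[255,0,0,0.01,0],[255,0,0,0,0]],
  ],
)

```text
time_s: 15.5
ee_pos: [0.5599, -0.2254, 0.1208]
ee_rot: [[-0.227, 0.974, 0.001], [0.974, 0.227, -0.0], [-0.001, 0.001, -1.0]]
ft_force: [-0.2, 0.6, -5.2]
width: 0.194
grip_force: 58.7
```

>>> jog_arm(
  steps=[
    [[255,0,0,0,0],[255,0,0,0,0],[255,0,0,0,0],[255,0,0,0,0],[255,0,0,0,0],[255,0,0,0,0],[255,0,0,0,0],[255,0,0,0,0]],
  ],
)

```text
time_s: 16.5
ee_pos: [0.5599, -0.2252, 0.1203]
ee_rot: [[-0.227, 0.974, 0.0], [0.974, 0.227, -0.0], [-0.0, 0.0, -1.0]]
ft_force: [-0.3, 0.1, -4.5]
width: 0.196
grip_force: 58.7
```

Run:
```python
from h import *;import pickle
s=read_state();print(s["ee_pos"],s["ee_rot"].round(4),s["ft_force"],s["moment"])
c=calibration("wrist");im=snap("wrist","pics/w4.png");snap("scene","pics/s4.png")
pickle.dump(c,open("c4.pkl","wb"))
```

```text
[ 0.55987335 -0.22521059  0.120304  ] [[-2.270e-01  9.739e-01  1.000e-04]
 [ 9.739e-01  2.270e-01 -1.000e-04]
 [-1.000e-04  0.000e+00 -1.000e+00]] [-0.28606879  0.10671449 -4.49282475] [ 0.03929412 -0.01264915  0.01698689]
```

View pics/w4.png

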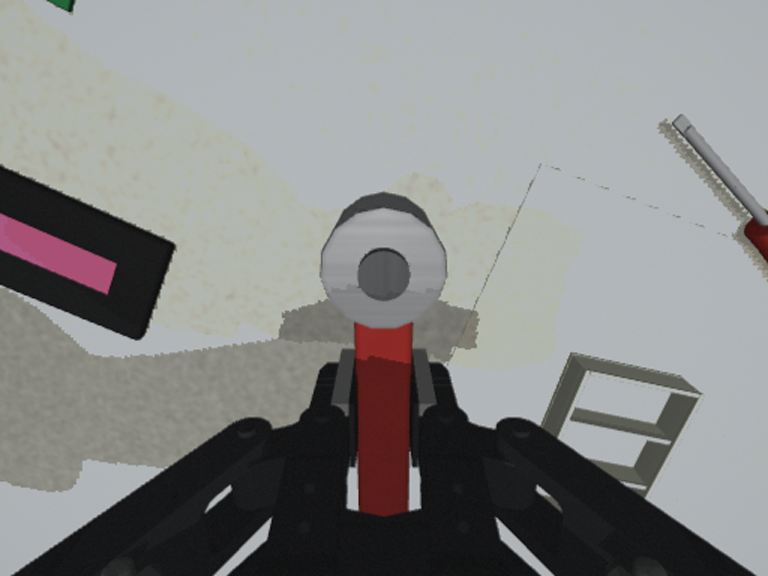

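The wrist view shows the weight's top face at about x 321–447, y 208–328, centred at (384,268). The bar is straight along the tool.

Run:
```python
from h import *;import pickle
c=pickle.load(open("c4.pkl","rb"));T=np.array([.5599,-.2252]);u=np.array([-.227,.9739])
for z in(.1446,.1486,.1526):
    w=ray("wrist",384/1.5,268/1.5,z,c);l=ray("wrist",321/1.5,268/1.5,z,c);r=ray("wrist",447/1.5,268/1.5,z,c)
    d=w[:2]-T;print(z,w.round(4),"ahead",d@u,"side",d@[u[1],-u[0]],"dia",np.linalg.norm(l-r))
# pin top & spot from scene
im=np.load("pics/s4.npy")
A=np.array([.5829,.1026]);print("pin",proj("scene",[*A,.074])*1.5)
S=np.array([.5962,.2595]);print(np.linalg.norm(S-A),np.degrees(np.arctan2(*(S-A)[::-1])))
```

```text
0.1446 [ 0.5492 -0.1792  0.1446] ahead 0.04719994368187092 side 2.4187674651910893e-05 dia 0.03571714012129866
0.1486 [ 0.5489 -0.1781  0.1486] ahead 0.04840172692727181 side 1.3744499907063223e-05 dia 0.03450662878190538
0.1526 [ 0.5486 -0.1769  0.1526] ahead 0.049603510172672734 side 3.301325162222493e-06 dia 0.033296117442512194
pin [431.88636479 289.48651035]
0.1574626939944824 85.15477057649375
```

View pics/s4.png

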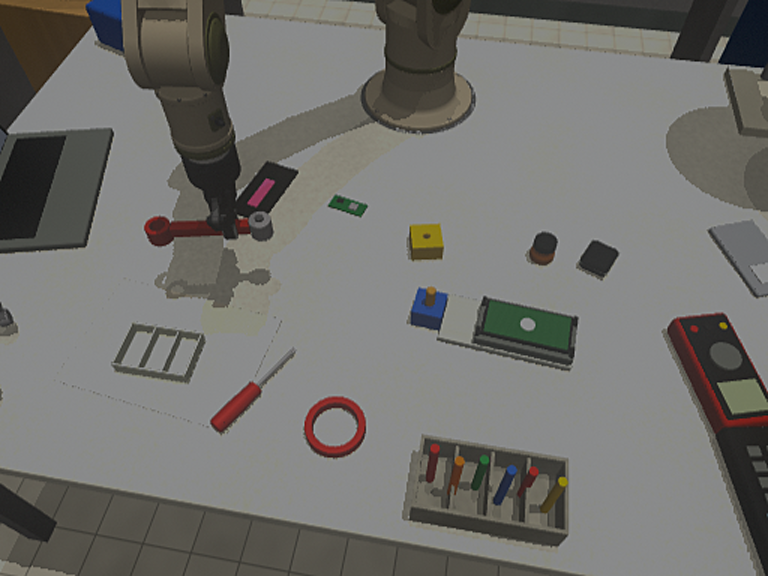

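>>> jog_arm(
  steps=[
    [[255,0.002,0.015,0,-0.02],[255,0.002,0.025,0,-0.02],[255,0.002,0.035,0,-0.02],[255,0.002,0.035,0,-0.02],[255,0.002,0.035,0,-0.02],[255,0.002,0.035,0,-0.02],[255,0.002,0.035,0,-0.02],[255,0.002,0.035,0,-0.02]],
  ],
)

```text
time_s: 17.6
ee_pos: [0.576, 0.026, 0.1204]
ee_rot: [[-0.068, 0.998, 0.0], [0.998, 0.068, 0.0], [-0.0, 0.0, -1.0]]
ft_force: [-0.8, -0.1, -4.7]
width: 0.197
grip_force: 58.7
```

>>> jog_arm(
  steps=[
    [[255,0.0024,0.035,0,-0.026],[255,0.0024,0.035,0,-0.026],[255,0.0024,0.035,0,-0.026],[255,0.0024,0.03,0,-0.026],[255,0.0024,0.025,0,-0.026],[255,0.0024,0.015,0,-0.026],[255,0.0024,0.01,0,0],[255,0,0.004,0,0]],
  ],
)

```text
time_s: 18.6
ee_pos: [0.5929, 0.2137, 0.1202]
ee_rot: [[0.087, 0.996, 0.0], [0.996, -0.087, -0.0], [-0.0, 0.0, -1.0]]
ft_force: [0.0, 0.4, -4.4]
width: 0.193
grip_force: 58.7
```

>>> jog_arm(
  steps=[
    [[255,0,0,-0.003,0],[255,0,0,-0.003,0],[255,0,0,-0.002,0],[255,0,0,0,0],[255,0,0,0,0],[255,0,0,0,0],[255,0,0,0,0],[255,0,0,0,0]],
  ],
)

```text
time_s: 19.6
ee_pos: [0.5927, 0.2138, 0.1123]
ee_rot: [[0.087, 0.996, 0.0], [0.996, -0.087, -0.0], [0.0, 0.0, -1.0]]
ft_force: [-0.3, 0.2, -4.1]
width: 0.194
grip_force: 58.7
```

Run:
```python
from h import *
s=read_state();T=s["ee_pos"];x=s["ee_rot"][:,0];print(T,np.degrees(np.arctan2(x[1],x[0])),s["moment"])
e=T-.112*x;w=T+.048*x;print("eye",e,"weight",w)
z=T[2]-.0057
c=calibration("wrist");print("pred weight",proj("wrist",[*w[:2],z+.034],c)*1.5)
a=cv2.resize(grab_frame("wrist")[:,:,::-1],None,fx=1.0,fy=1.0)
sc=grab_frame("scene")[:,:,::-1]
for p,z2 in((e,z+.03),(w,z+.034)):print("scene pred",proj("scene",[*p[:2],z2]))
crop=cv2.resize(sc[130:250,250:400],None,fx=3.2,fy=3.2,interpolation=cv2.INTER_CUBIC)
o=np.zeros((768,512,3),np.uint8);o[:384]=a;o[384:768,:480]=crop;cv2.imwrite("pics/f.png",cv2.resize(o,(400,600)))
```

```text
[0.59270292 0.21384652 0.11233214] 85.0195430512446 [0.01292186 0.00482458 0.02137363]
eye [0.58297953 0.10226939 0.11233144] weight [0.59687009 0.26166529 0.11233244]
pred weight [384.02066112 269.10473133]
scene pred [289.50899524 176.62262082]
scene pred [361.12685742 190.32870966]
```

View pics/f.png

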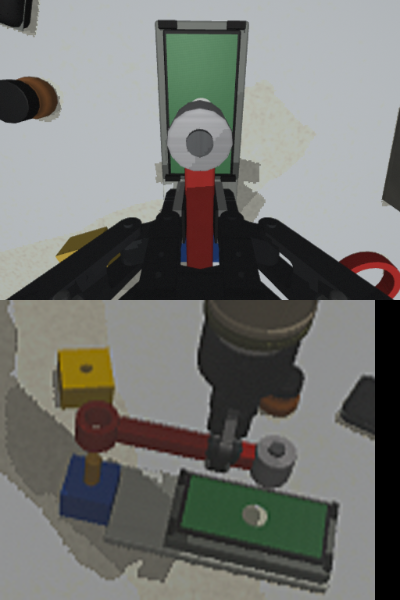

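The wrist part shows the weight centred over the phone, hiding the spot. The scene part shows the arm clear above the jig with the eye at about (97,422) over the pin. One numeric check of tilt follows.

Run:
```python
from h import *
s=read_state();T=s["ee_pos"];x=s["ee_rot"][:,0];e=T-.112*x
im=grab_frame("scene").astype(int)
m=(im[...,0]>1.8*im[...,1])&(im[...,0]>1.8*im[...,2])&(im[...,0]>45);m[:,:250]=0;m[:155]=0;m[215:]=0;m[:,302:]=0
ys,xs=np.nonzero(m);print("obs",xs.min(),xs[xs<302].max(),ys.min(),ys.max())
a=np.linspace(0,2*np.pi,100)
for dz in(-.004,0,.004):
    z=T[2]-.0057+dz
    P=np.array([proj("scene",[e[0]+.02*np.cos(t),e[1]+.02*np.sin(t),z+h]) for t in a for h in(0,.03)]);print(dz,P.min(0),P.max(0))
for i in(0,):
    g=im[195:215,275:300]; k=(g[...,0]>1.3*g[...,2])&(g[...,0]<2*g[...,1])
    yy,xx=np.nonzero(k);print("pin obs",xx.min()+275,xx.max()+275,yy.max()+195)
print("pin pred",proj("scene",[.5829-.0,.102-.008,.06]),proj("scene",[.5829,.102+.008,.06]),proj("scene",[.5909,.102,.038]))
```

```text
obs 280 301 171 190
-0.004 [279.93298691 170.86368573] [298.23919996 192.67539322]
0 [280.01404686 169.75559867] [298.3856252 191.642147 ]
0.004 [280.09565339 168.63993636] [298.53306455 190.60184087]
pin obs 284 289 203
pin pred [284.0139738  195.91924358] [290.61716769 196.85992823] [286.33366796 204.28193731]
```

The eye, arm height and pin all agree to about a pixel, so the arm is level and aligned, about 3 cm above the pin.

```bash
python3 -c "
from rig import *
print(finish_job())"
```

```text
the job is handed in; nothing more can be done
None
```

The job is handed in at about 20 s: the pin is fully home in the blue socket, and the press arm is held level about 3 cm above it, with its eye over the pin and its weight over the phone's white spot.

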